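# Shut the slant case and hold it tilted on its mark

### The job

Swing the open lid of the tube case down and press it until it clicks fully shut. Then rock the case on its uneven stud block until the swinging pointer of its dial settles on the mark, and finish while still holding it there: the case is borne by the stud and your fingers only, its low end off the bench, not lifted off the stud. Leave the other lab ware where it is.

Things in the scene. Friction and masses are not known exactly. Their poses are not given: they have to be found in the camera images.
- stud: Fixed aluminium block, 70 (x) by 36 (y) by 34 mm, that the case rocks on. Origin: centre of its underside, on the bench; x points away from the robot at yaw 0. Two round ridges run along its x: at y = -10 mm (top at z = 34 mm) and at y = +10 mm (top at z = 32 mm): the pivot jumps from the first to the second when the +y end of the case is 0.1 rad down.
- case: Loose grey tube case, 0.5 to 0.8 kg, across the stud with the stud's heading. Origin: underside of its floor, over the stud's middle; y along its 205 mm length, x towards its dial side. Tube box at y = -104 to -8 mm (42 mm high), open deck 6 mm thick up to y = 95 mm. Ribs below keep it within 5 mm on the stud. Its -y end rests on the bench at the start and falls back there when let go.
- bar (a point): Middle of the round grab bar at the case's raised +y end: 14 mm thick, along the case's x, 54 mm free between posts, 33 mm clear above the deck, at (0, 75, 46) mm in the case's frame. Pinch from above, fingers closing along the case's y (it turns between the pads), or push down, 1 to 6 N. Rocking moves it about the ridge in use: per rad some 80 mm down and 60 mm towards +y.
- lid (a joint): Lid angle in rad: 0 fully shut, larger is more open (1.8 at most); 1.2 to 1.7 at the start. Stiff hinge: it stays where left. A spring catch stops it at about 0.1, its free edge some 10 mm proud; about 5 N down on the free edge presses it past the catch with a click, and it then stays shut (below 0.03).
- lid_hinge (a point): On the lid's hinge axis, mid width. The axis runs along the case's x at (y, z) = (-8, 42) mm in the case's frame. The lid swings in the case's y-z plane, shutting towards -y.
- lid_edge (a point): Middle of the lid's free edge, on its outer (upper) face, 106 mm from the hinge; shut, it lies over the case's low -y end, 48 mm above the case's underside. The lid is a clear pane in a grey frame, 76 mm wide, 112 mm long, 6 mm thick. Pressing down here does not tip the case.
- pointer (a joint): Black pendulum pointer of the dial: its angle in rad from the dial's own down direction. As it hangs plumb, this is the tilt of the case: 0 level, positive with the +y (bar) end up, 0.354 at the start; the case can be rocked to about -0.37. Settles within 0.5 s.
- mark (a joint): Where the mark is set on the dial, in rad, on the same scale as the pointer: the wanted tilt of the case. Between -0.24 and 0.15, differs each time; stuck fast.
- pointer_tip (a point): Lower tip of the black pointer, 43 mm from the dial's centre. The dial is a white disc 108 mm across, upright on the case's +x side, facing away from the robot; its centre is at (53, 35, 56) mm in the case's frame, its top 110 mm above the case's underside.
- mark_tip (a point): Inner end of the mark, a dark steel T-shaped index 14 mm wide at the rim of the dial, 43 mm from the dial's centre: the pointer tip comes to it when the tilt is right.
- low_end (a point): Lower edge of the case's -y end, mid width: at (0, -110, 0) mm in the case's frame. On the bench (z = 0) at the start; off the bench when the tilt is right.
- beaker: Loose glass beaker, 68 mm across, 85 mm high, on the robot's side of the case; leave alone. Origin: centre of the underside.
- reagent: Loose amber jar, 48 mm across, 85 mm high, on the robot's side of the case; leave alone. Origin: centre of the underside.
- tip_box: Loose grey open box with dividers, 85 x 120 x 45 mm, to the right; leave alone. Origin: centre of the underside.
- gel_tray: Loose clear low tray with a black comb, 100 x 120 x 19 mm, beyond the case; leave alone. Origin: centre of the underside.
- pipette: Loose pipette lying beyond the case, 205 mm long, 30 mm wide, 22 mm high; leave alone. Origin: on the bench under its middle part.
- tube_rack: Loose grey rack block with holes, 70 x 140 x 30 mm, to the left; leave alone. Origin: centre of the underside.

How it is judged:
By the outcome, as a careful person would: the job done as asked, in the order asked, and still so for the second after the job is handed in, while the arm keeps its last pose, push and grip.
It also fails if it takes over 67 s, if anything falls off the work surface, if the arm or the gripper's body presses on something with over 40 N, if the wrist force passes 120 N, or if a joint passes its speed limit or range.

### The arm

A 6-joint arm with a two-finger parallel gripper is mounted at the origin on the work surface. World frame = base frame: x ahead of the robot, y to its left, z up, the work surface at z = 0. Lengths are in mm, angles in rad, forces in N, time in s.
With the tool pointing down it reaches from about 325 to 900 mm from the base axis. Payload 3.5 kg.
Tool frame: the origin (TCP) lies midway between the tips of the shut fingers; the grasp point (between the pads) lies 19 mm behind it (bot.grasp_offset is the distance from the TCP to the grasp point, in mm); z points along the fingers, y is the line along which they close (so a half turn about z gives the same grasp; the last joint's range is limited). The gripper opens to 85 mm and grips with 20 to 120 N. Pads are 22 mm wide; open, the fingers measure 114 mm over their backs; the gripper's body (76 mm by 85 mm) begins 54 mm behind the grasp point. The pads swing forward as they close: fully open they stand 13 mm farther back than shut.
Start: joints at [1.063, 0.276, -0.026, 1.268, 0, 1.467], TCP at [246.153, 574.483, 231.313] pointing down, gripper open.
Joint ranges: [-3.12, 3.12], [-0.85, 1.88], [-1.08, 1.24], [-1.95, 2.15], [-1.57, 1.53], [-3.14, 3.14]. Speed limits (rad/s): [2.57, 2.57, 3.14, 3.14, 3.14, 3.14].

### API

Orientations are given as a unit quaternion [x, y, z, w].
In Python, from station import bot, viewer gives the robot as it stands. The module is installed in compiled form; this text tells all that it offers.
- The arm moves only by the shell command python3 -m pendant 'ROWS'. ROWS is JSON, a list of rows, each a list of 7 numbers: the turn, a rotation vector about the tool's x, y, z in units of 6 degrees (1.0 is 6 degrees), then the shift along the tool's x, y, z in units of 30 mm (1.0 is 30 mm), then the opening, from -1 (shut) to 1 (fully open). In form: [[rx, ry, rz, dx, dy, dz, fingers], ...]. A call has 1 to 5 rows; each row is the pose to reach, as a shift and turn from the pose commanded when the call began, along the tool's axes at that moment; what a row does not reach only later rows make up. A row lasts 1/10 s, in which the tool goes at most 50 mm and 8.59 degrees, less where a joint would pass 70% of its speed; a pose out of reach is approached as far as the arm can. A call with a gripper value outside its range is refused whole. The fingers move at their own pace and stop on an object; the grip force is fixed at half the most. Time passes only in rows, so rows that repeat a pose let the fingers close. It gives the time, the measured TCP pose, the force, the opening and the grip force at its end, in the units of the state.
- bot.read_state(): the state, without advancing time (a new reading comes with each control period).
- viewer.capture(name): name is "scene" or "side" or "wrist"; returns a dict with "img" (480x640x3 uint8, red, green, blue), "depth" (480x640 float32, mm along the optical axis (not along the pixel's ray), 0 where there is no reading), "K" (3x3 intrinsics, pixels), "rvec" (rotation vector, rad) and "tvec" (3), from world to camera coordinates, as OpenCV has them; the wrist camera has in their place "T_tool_cam" (4x4, takes a point from camera to tool coordinates, whose origin is the TCP and whose axes are the flange's). Camera axes: x right, y down, z forward; pixel columns grow to the right and rows downward; lengths in mm; the calibration is good to about 2 mm. The wrist camera is an equidistant fisheye: a pixel r from the principal point sees the ray r / f radians off the axis. A picture is of the moment at which its call begins: read the wrist's pose just before it.
- bot.sign_off(): hands the job in; it is judged then, once.
The state is a dict: "t": time; "q": joint angles; "qd": joint speeds; "joint_efforts": joint torques, N m; "tcp_pos": TCP position; "tool_rot": TCP orientation; "contact_force": force on the tool from outside, world axes, zero at the start; "torque": the same for the moment, N m; "grip_width": finger opening in mm; "grasp_force": force on a finger pad.
Only numpy, scipy, OpenCV 4.12 (cv2) and the standard library are available. Lean on these libraries where they do the work, as an engineer would, in place of code of your own. Each camera call takes 0.05 s, during which the arm holds its last target. There are 200 camera calls.

## Working session

There is one attempt and no reset: what is moved stays moved. The work goes in short steps, Python scripts to look and compute and a shell command to move; the robot and the scene stay as the last step left them, time stands still between calls to the robot, and variables do not carry over. Pictures are saved under pics/ and viewed, at most 10 in all, crops included, and the job is handed in when it is done.

```bash
mkdir -p pics
cat > h.py <<'E'
import numpy as np,cv2
from station import bot,viewer
from scipy.spatial.transform import Rotation as R
def cap(n):
    c=viewer.capture(n); c['T']=None
    if 'rvec' in c:
        c['Rm']=R.from_rotvec(np.ravel(c['rvec'])).as_matrix(); c['t']=np.ravel(c['tvec'])
    return c
def pt(c,u,v,d=None):
    d=c['depth'][int(v),int(u)] if d is None else d
    p=np.linalg.inv(c['K'])@[u,v,1]*d
    return c['Rm'].T@(p-c['t'])
def ray(c,u,v,axis,val):
    o=-c['Rm'].T@c['t']; r=c['Rm'].T@np.linalg.inv(c['K'])@[u,v,1]
    return o+r*(val-o[axis])/r[axis]
def save(n,im): cv2.imwrite('pics/'+n,im[:,:,::-1])
E
python3 - <<'E'
from h import *
import pickle
s=bot.read_state();print(s)
for n in ['scene','side']:
    c=cap(n);save(n+'0.png',c['img']);pickle.dump(c,open(n+'0.pkl','wb'))
    print(n,c['K'],-c['Rm'].T@c['t'],c['Rm'][2])
E
```

```text
{'t': 0.0, 'q': array([ 1.06258964e+00,  2.77151190e-01, -2.78936446e-02,  1.26802190e+00,
       -2.02224668e-05,  1.46743179e+00]), 'qd': array([-7.03805293e-04,  2.81614818e-04, -7.10168024e-04, -1.52774457e-03,
        1.84575110e-04,  8.17924870e-05]), 'joint_efforts': array([-6.99614593e-04, -4.45508051e+01,  2.95201224e+01,  1.63611816e-02,
       -7.84383178e-05, -3.95349417e-06]), 'tcp_pos': array([245.77758121, 573.7843198 , 230.14241457]), 'tool_rot': array([ 2.01041420e-01,  9.79582084e-01, -1.08558598e-03, -3.32102197e-04]), 'contact_force': array([ 0.87971585,  0.43938305, -0.88569796]), 'torque': array([ 6.06869820e-05,  2.38524498e-02, -1.84348773e-02]), 'grasp_force': 0.0, 'grip_width': 84.91255423831531}
scene [[448.57083976   0.         316.01026854]
 [  0.         448.57083976 244.17630109]
 [  0.           0.           1.        ]] [1317.09752228  357.59330366  771.84116474] [-0.69567567 -0.35149585 -0.62648706]
side [[532.87461432   0.         324.45316548]
 [  0.         532.87461432 242.90073378]
 [  0.           0.           1.        ]] [   6.84418652 -552.88602582  980.31566441] [ 0.46654844  0.45542706 -0.75823396]
```

View pics/scene0.png

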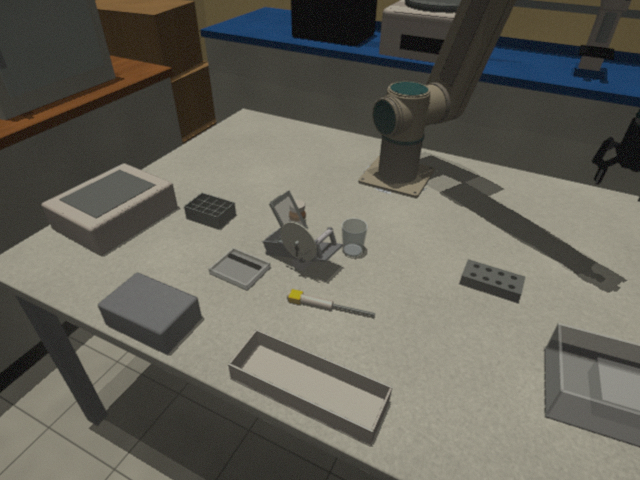

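View pics/side0.png

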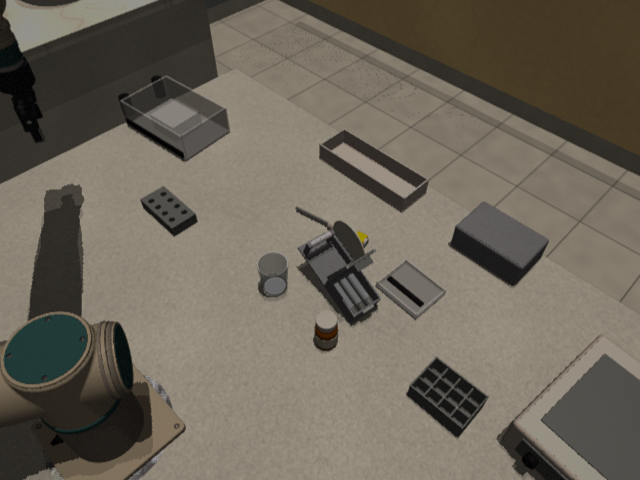

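The scene view shows the case around (300,243): open lid at (285,208), dial at (298,241), bar at (328,240). In the side view the case runs from the bar at (320,240) to the low end at (365,312). I'll enlarge both.

Run:
```python
from h import *
import pickle
a=pickle.load(open('scene0.pkl','rb'));b=pickle.load(open('side0.pkl','rb'))
A=cv2.resize(a['img'][180:290,255:375],None,fx=6.5,fy=5.4*6.5/5.4*0+5.4,interpolation=cv2.INTER_CUBIC)
A=cv2.resize(a['img'][185:285,255:355],(400,400),interpolation=cv2.INTER_CUBIC)
B=cv2.resize(b['img'][220:330,285:395],(400,400),interpolation=cv2.INTER_CUBIC)
save('crop0.png',np.hstack([A,B]))
# points from depth
for n,c,l in [('scene',a,[(297,241),(276,196),(290,193),(300,222),(332,237),(326,242),(268,243),(340,272)]),('side',b,[(320,240),(313,243),(328,237),(345,238),(350,295),(365,312),(325,262),(335,280)])]:
    for u,v in l: print(n,u,v,pt(c,u,v).round(0))
```

```text
scene 297 241 [585. -63. 103.]
scene 276 196 [ 299. -301.   -3.]
scene 290 193 [ 489. -136.  163.]
scene 300 222 [507. -98.  98.]
scene 332 237 [517.  -2.  91.]
scene 326 242 [436. -57.  -2.]
scene 268 243 [ 561. -164.   43.]
scene 340 272 [530.  29.  -2.]
side 320 240 [541. -18. 111.]
side 313 243 [523. -15. 114.]
side 328 237 [561. -23. 109.]
side 345 238 [584. -52. 110.]
side 350 295 [ 520. -130.   38.]
side 365 312 [ 512. -180.   35.]
side 325 262 [538. -36.  53.]
side 335 280 [526. -80.  39.]
```

View pics/crop0.png

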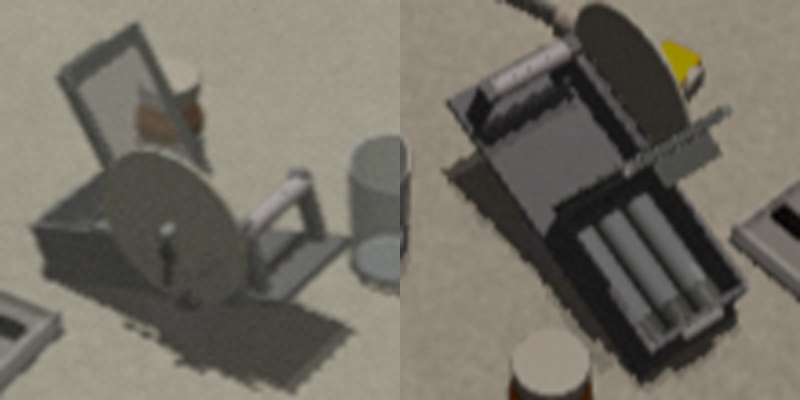

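The enlargement shows the pointer hanging from about px (297,242) to (298,256) in the scene view. The mark sits near the dial's lower rim, around (302,259). In the side view the bar runs from (311,245) to (332,232). Next I'll fit the dial plane, bar and lid from depth.

```bash
cat >> h.py <<'E'
def cloud(c,box):
    u0,v0,u1,v1=box; v,u=np.mgrid[v0:v1,u0:u1]; d=c['depth'][v0:v1,u0:u1].ravel()
    u=u.ravel()[d>0];v=v.ravel()[d>0];d=d[d>0]
    P=np.linalg.inv(c['K'])@np.vstack([u,v,np.ones_like(u)])*d
    return (c['Rm'].T@(P-c['t'][:,None])).T,u,v
def plane(P,seed,r=22,tol=3.5):
    """vertical plane: n=(cos,sin)"""
    m=np.linalg.norm(P-seed,axis=1)<r
    for k in range(8):
        q=P[m]; c0=q.mean(0); w,V=np.linalg.eigh(np.cov((q-c0)[:,:2].T)); n=np.r_[V[:,0],0]
        n*=np.sign(n[0]); m=(abs((P-c0)@n)<tol)&(np.linalg.norm(P-seed,axis=1)<62)
    return n,c0,m
E
python3 - <<'E'
from h import *
import pickle
a=pickle.load(open('scene0.pkl','rb'));b=pickle.load(open('side0.pkl','rb'))
for c,box,seed in [(a,(255,185,360,285),(585,-63,103)),(b,(285,215,395,330),(584,-52,110))]:
    P,u,v=cloud(c,box); n,c0,m=plane(P,np.array(seed,float)); q=P[m]
    yaw=np.arctan2(n[1],n[0]); ty=np.array([-n[1],n[0],0])
    s=q@ty; print('yaw',yaw,m.sum(),'mid',q.mean(0).round(1),'s range',np.percentile(s,[1,99]),'z',np.percentile(q[:,2],[1,99]),'nd',c0@n, 'uv',u[m].min(),u[m].max(),v[m].min(),v[m].max())
# bar: side
P,u,v=cloud(b,(285,215,395,330)); L=P[:,2]>95
q=P[(P[:,2]>98)&(P[:,1]>-40)&(P[:,0]<575)]
c0=q.mean(0);w,V=np.linalg.eigh(np.cov(q.T));print('bar',c0,V[:,-1],w,q.min(0),q.max(0))
q=P[(P[:,2]>140)];print('lid top side',q.mean(0),q.max(0),q.min(0))
P,u,v=cloud(a,(255,185,360,285));q=P[(P[:,2]>120)&(P[:,0]<575)];print('lid scene',len(q),q.mean(0),q.max(0),q.min(0),q[q[:,2].argsort()[-6:]])
E
```

```text
yaw -0.14015913744198255 967 mid [584.7 -58.7 103.8] s range [-28.39162293  72.63809217] z [ 49.43738382 153.06081461] nd 587.1595155495557 uv 281 316 222 261
yaw -0.14043183664094197 685 mid [583.1 -62.4 117.5] s range [-28.59686805  70.93033284] z [ 73.6437135  157.39519024] nd 586.1157727798272 uv 333 364 220 259
bar [539.30886708 -15.90451775 112.70665705] [-0.98581781  0.16468017 -0.032306  ] [ 13.48126357  16.69556547 427.95029552] [509.21100094 -26.03961136  98.3766933 ] [574.55875039  -0.92361993 120.05992762]
lid top side [ 541.21856868 -121.83949013  161.90441521] [589.27673733 -22.04465546 177.24359036] [ 487.78037915 -162.19222437  140.15128075]
lid scene 597 [ 529.61038374 -130.09938619  146.20104541] [ 570.26206724 -105.76162436  172.55646012] [ 487.04606271 -162.45464311  120.05660323] [[ 550.72844864 -147.54266897  171.76892022]
 [ 494.4780693  -138.08260069  171.80938602]
 [ 499.81292558 -137.87864242  171.89813942]
 [ 528.10069176 -141.29692412  172.22753358]
 [ 539.63056739 -142.90158492  172.54904854]
 [ 523.50036126 -141.16354536  172.55646012]]
```

```bash
python3 -m pendant '[[0,0,-1.3,0,0,0,-1],[0,0,-2.53,0,0,0,-1],[0,0,-2.53,0,0,0,-1]]'
python3 - <<'E'
from h import *
import pickle
b=pickle.load(open('side0.pkl','rb'));a=pickle.load(open('scene0.pkl','rb'))
for n,u,v in [('beaker top',273,262),('jar top',327,318),('pip',313,216)]: print(n,pt(b,u,v).round())
for u,v in [(295,297),(345,308)]:print('pip',pt(a,u,v).round())
w=viewer.capture('wrist');print(w['T_tool_cam'].round(3),w['K'])
s=bot.read_state();print(s['tcp_pos'],R.from_quat(s['tool_rot']).as_matrix().round(3))
E
```

```text
t: 0.4
tcp_pos: [245.9, 574.1, 230.6]
tool_rot: [0.07, 0.998, -0.001, -0.0]
contact_force: [-0.0, -0.7, -0.1]
grip_width: 43.5
grasp_force: 0.0
beaker top [458.  47.  51.]
jar top [ 421. -157.   87.]
pip [640. 106.  20.]
pip [677. -19.  17.]
pip [650.  97.  11.]
[[-1.00000e-03 -9.65000e-01 -2.64000e-01  6.65480e+01]
 [ 1.00000e+00 -0.00000e+00 -1.00000e-03  1.94000e-01]
 [ 0.00000e+00 -2.64000e-01  9.65000e-01 -1.42852e+02]
 [ 0.00000e+00  0.00000e+00  0.00000e+00  1.00000e+00]] [[371.64829954   0.         322.10598965]
 [  0.         371.64829954 244.99262565]
 [  0.           0.           1.        ]]
[245.98389208 574.15775632 230.75970186] [[-0.99   0.142 -0.001]
 [ 0.142  0.99  -0.001]
 [ 0.    -0.001 -1.   ]]
```

```bash
python3 -m pendant '[[0,0,1.3,-1.1,-1.2,0,-1],[0,0,2.6,-2.2,-2.4,0,-1],[0,0,3.9,-3.3,-3.6,0,-1],[0,0,5.2,-4.4,-4.8,0,-1],[0,0,6.5,-5.5,-6,0,-1]]'
cat > to.py <<'E'
import sys
from h import *
s=bot.read_state();M=R.from_quat(s['tool_rot']).as_matrix();q=s['q']
t=np.array([float(x) for x in sys.argv[1:4]]);print('shift units',(M.T@(t-s['tcp_pos'])/30).round(2),'yaw x',np.degrees(np.arctan2(M[1,0],M[0,0])).round(1),'q',q.round(2),'tcp',s['tcp_pos'].round(1),'F',s['contact_force'].round(1))
E
python3 to.py 660 -33 230
```

```text
t: 0.95
tcp_pos: [385.1, 371.6, 231.3]
tool_rot: [0.403, 0.915, 0.0, 0.0]
contact_force: [0.7, -0.1, -0.1]
grip_width: 0.2
grasp_force: 0.0
shift units [-16.13  -2.36   0.04] yaw x 132.5 q [ 0.65  0.12 -0.22  1.23 -0.    1.48] tcp [385.1 371.6 231.3] F [ 0.7 -0.1 -0.1]
```

```bash
python3 -m pendant '[[0,0,1.3,-1.6,-0.2,0,-1],[0,0,2.6,-3.2,-0.4,0,-1],[0,0,3.9,-4.8,-0.7,0,-1],[0,0,5.2,-6.4,-1,0,-1],[0,0,6.5,-8,-1.2,0,-1]]';python3 to.py 660 -33 230
```

```text
t: 1.45
tcp_pos: [522.2, 171.2, 231.3]
tool_rot: [0.685, 0.728, -0.0, -0.0]
contact_force: [1.5, 1.1, 0.1]
grip_width: -0.1
grasp_force: 0.0
shift units [-7.07  4.17  0.04] yaw x 93.5 q [ 0.2   0.14 -0.19  1.24  0.    1.71] tcp [522.2 171.2 231.3] F [1.5 1.1 0.1]
```

```bash
python3 -m pendant '[[0,0,1.3,-1.4,0.8,0,-1],[0,0,2.6,-2.8,1.6,0,-1],[0,0,3.9,-4.2,2.5,0,-1],[0,0,5.2,-5.6,3.3,0,-1],[0,0,6.5,-7,4.1,0,-1]]';python3 -m pendant '[[0,0,1.3,0,0,0,-1],[0,0,2.6,0,0,0,-1],[0,0,3.9,0,0,0,-1],[0,0,5.2,0,0,0,-1],[0,0,5.8,0,0,0,-1]]';python3 to.py 660 -33 140
```

```text
t: 1.95
tcp_pos: [659.8, -29.6, 231.1]
tool_rot: [0.889, 0.458, -0.0, -0.0]
contact_force: [0.3, 0.6, -0.3]
grip_width: -0.1
grasp_force: 0.0
t: 2.45
tcp_pos: [658.9, -27.9, 230.9]
tool_rot: [0.985, 0.172, -0.0, -0.0]
contact_force: [-0.6, 0.4, -0.8]
grip_width: -0.2
grasp_force: 0.0
shift units [-0.02  0.17  3.03] yaw x 19.8 q [-0.14  0.34  0.06  1.29 -0.    2.66] tcp [658.9 -27.9 230.9] F [-0.6  0.4 -0.8]
```

```bash
python3 -m pendant '[[0,-1.2,0,0,0.1,1,-1],[0,-2.4,0,0,0.1,2,-1],[0,-3.6,0,0,0.1,3,-1],[0,-4.2,0,0,0.1,3,-1],[0,-4.2,0,0,0.1,3,-1]]';python3 to.py 660 -33 140
python3 - <<'E'
from h import *
import pickle
s=bot.read_state();w=viewer.capture('wrist');w['tcp']=s['tcp_pos'];w['rot']=s['tool_rot'];pickle.dump(w,open('w1.pkl','wb'));save('w1.png',w['img'])
E
```

```text
t: 2.95
tcp_pos: [659.8, -29.8, 136.7]
tool_rot: [0.96, 0.171, -0.218, 0.038]
contact_force: [0.4, 1.2, -0.3]
grip_width: -0.0
grasp_force: 0.0
shift units [-0.08  0.1  -0.09] yaw x 20.2 q [-0.07  0.7   0.34  1.63 -0.17  2.76] tcp [659.8 -29.8 136.7] F [ 0.4  1.2 -0.3]
```

View pics/w1.png

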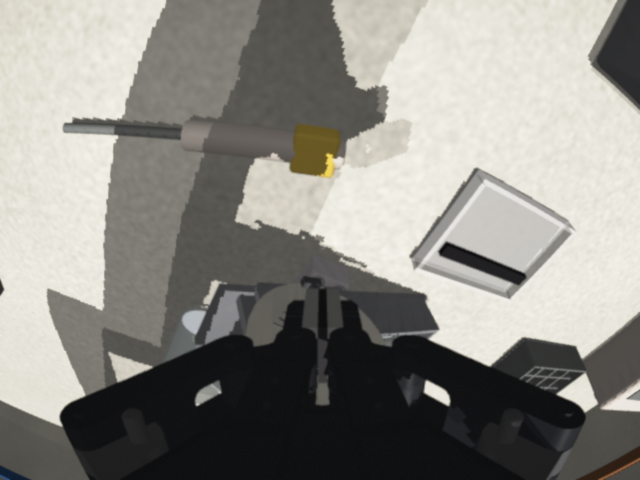

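The wrist view shows the dial at (310,310), with the mark at its lower rim (312,280) and the pointer at (322,300). The fingers hide much of it, so I'll shift sideways.

```bash
python3 -m pendant '[[0,0,0,0,1.2,0,-1],[0,0,0,0.5,2.4,0,-1],[0,-1,0,1,2.8,0,-1],[0,-1,0,1,2.8,0,-1],[0,-1,0,1,2.8,0,-1]]'
python3 - <<'E'
from h import *
import pickle
s=bot.read_state();w=viewer.capture('wrist');w['tcp']=s['tcp_pos'];w['rot']=s['tool_rot'];pickle.dump(w,open('w2.pkl','wb'));save('w2.png',w['img'])
print(s['q'].round(2))
# rectify: dial plane to image 4px/mm; axes: s horizontal, z vertical, n=586
M=R.from_quat(w['rot']).as_matrix();T=w['T_tool_cam'];yaw=-.1403
n=np.array([np.cos(yaw),np.sin(yaw),0]);ty=np.array([-n[1],n[0],0])
f=w['K'][0,0]
Z,S=np.meshgrid(np.arange(165,40,-.25),np.arange(-40,85,.25),indexing='ij')
P=587*n+S[...,None]*ty+Z[...,None]*np.array([0,0,1])
C=((P-w['tcp'])@M-T[:3,3])@T[:3,:3]
r=np.hypot(C[...,0],C[...,1]);th=np.arctan2(r,C[...,2])
mx=(C[...,0]/r*th*f+w['K'][0,2]).astype('f4');my=(C[...,1]/r*th*f+w['K'][1,2]).astype('f4')
o=cv2.remap(w['img'],mx,my,cv2.INTER_CUBIC);print(o.shape,mx.min(),mx.max(),my.min(),my.max())
save('rect2.png',o)
E
```

```text
t: 3.5
tcp_pos: [714.5, -100.6, 127.3]
tool_rot: [0.948, 0.168, -0.265, 0.047]
contact_force: [-0.7, 0.8, -0.2]
grip_width: -0.1
grasp_force: 0.0
[-0.13  0.89  0.64  1.81 -0.24  2.72]
(500, 500, 3) 102.316986 289.91925 267.22986 457.57977
```

View pics/rect2.png

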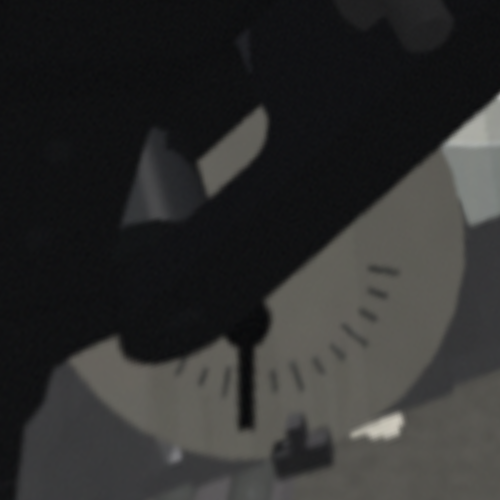

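The rectified dial view shows the pointer hanging plumb with its tip at (246,430), the mark's inner end at about (294,415), and its T bar at (303,447). The dial's centre is near (247,244). I'll get the true 3D points by depth.

Run:
```python
from h import *
import pickle
w=pickle.load(open('w2.pkl','rb'))
M=R.from_quat(w['rot']).as_matrix();T=w['T_tool_cam'];yaw=-.1403
n=np.array([np.cos(yaw),np.sin(yaw),0]);ty=np.array([-n[1],n[0],0]);f=w['K'][0,0]
v,u=np.mgrid[0:480,0:640];x=u-w['K'][0,2];y=v-w['K'][1,2];r=np.hypot(x,y)+1e-9;th=r/f
D=np.stack([np.sin(th)*x/r,np.sin(th)*y/r,np.cos(th)],-1);C=D/D[...,2:]*w['depth'][...,None]
W=(C@T[:3,:3].T+T[:3,3])@M.T+w['tcp'];L=np.stack([W@n,W@ty,W[...,2]],-1)
g=w['img'].mean(2)
m=(abs(L[...,0]-587)<25)&(abs(L[...,1]-22)<58)&(abs(L[...,2]-103)<62)&(w['depth']>0)
d=m&(abs(L[...,0]-587)<2.5)&(g>70); q=L[d]
print('disc n',np.median(q[:,0]),'n std',q[:,0].std(),d.sum())
# rim: circle fit on lower-right boundary, radius 54
cc=np.array([22.,103.])
ang=np.arctan2(q[:,2]-cc[1],q[:,1]-cc[0]);rad=np.hypot(q[:,1]-cc[0],q[:,2]-cc[1])
for a in np.radians([-130,-120,-110,-50,-40,-30,-20,-10,0,10]):
    s=abs(ang-a)<.08
    if s.sum()>5: print(np.degrees(a).round(),np.percentile(rad[s],98).round(1),end='; ')
print()
k=m&(g<62)&(abs(L[...,1]-34)<12)&(L[...,2]<66)&(L[...,2]>45)
for p,gg in sorted(zip(L[k].round(1).tolist(),g[k].round()),key=lambda t:-t[0][2]):print(p,gg)
k=m&(g<40)&(abs(L[...,1]-21)<5)&(L[...,2]<75)&(L[...,2]>50)
print('ptr',L[k].mean(0),L[k][:,2].min())
```

```text
disc n 586.4311592143044 n std 0.7032127789086305 5057
-130.0 52.7; -120.0 52.7; -110.0 53.2; -50.0 53.8; -40.0 53.0; -30.0 53.1; -20.0 53.2; -10.0 53.4; 0.0 53.6; 10.0 53.6; 
[591.8, 24.1, 65.6] 49.0
[593.5, 23.7, 65.5] 26.0
[592.8, 24.4, 65.3] 55.0
[593.6, 23.0, 65.3] 14.0
[592.6, 22.0, 64.4] 12.0
[592.9, 23.8, 64.3] 29.0
[593.5, 24.0, 63.8] 38.0
[594.0, 23.3, 63.8] 19.0
[591.0, 24.3, 63.4] 59.0
[592.0, 22.9, 63.4] 15.0
[592.2, 22.1, 63.3] 12.0
[592.7, 22.4, 62.8] 16.0
[593.3, 23.4, 62.5] 32.0
[592.3, 24.0, 62.2] 46.0
[593.3, 22.6, 62.2] 38.0
[594.2, 33.5, 62.0] 46.0
[593.1, 34.1, 61.6] 46.0
[592.3, 34.8, 61.3] 48.0
[593.0, 35.8, 61.2] 38.0
[591.7, 35.5, 61.2] 46.0
[593.5, 32.6, 61.2] 56.0
[593.5, 34.3, 60.9] 35.0
[593.9, 33.6, 60.9] 36.0
[589.3, 35.8, 60.9] 54.0
[592.6, 35.0, 60.6] 35.0
[590.3, 36.1, 60.6] 47.0
[592.8, 35.9, 60.1] 34.0
[593.1, 35.2, 60.1] 34.0
[593.1, 32.8, 60.1] 48.0
[593.8, 33.8, 60.0] 36.0
[590.5, 36.3, 59.9] 43.0
[594.0, 33.0, 59.8] 44.0
[592.9, 36.1, 59.3] 36.0
[593.6, 34.7, 59.3] 32.0
[591.0, 36.5, 59.3] 44.0
[593.6, 33.2, 58.7] 44.0
[591.4, 34.3, 58.7] 33.0
[... 3363 characters left out ...]
, 52.0] 33.0
[593.2, 38.6, 51.9] 47.0
[593.6, 37.8, 51.9] 49.0
[592.8, 34.3, 51.9] 34.0
[593.0, 31.0, 51.8] 32.0
[593.3, 30.3, 51.8] 39.0
[592.4, 36.8, 51.7] 35.0
[592.1, 39.2, 51.4] 46.0
[593.6, 33.8, 51.3] 41.0
[592.5, 35.2, 51.1] 37.0
[592.6, 31.9, 50.9] 34.0
[592.4, 34.4, 50.8] 39.0
[592.4, 36.9, 50.7] 52.0
[593.1, 35.5, 50.7] 56.0
[592.7, 31.2, 50.7] 36.0
[592.2, 29.4, 50.7] 54.0
[592.7, 32.9, 50.4] 43.0
[592.1, 36.1, 50.3] 54.0
[592.5, 30.4, 50.3] 42.0
[592.9, 29.6, 50.3] 58.0
[593.7, 30.7, 50.2] 55.0
[592.7, 32.1, 50.1] 44.0
[593.0, 33.9, 50.0] 60.0
[592.9, 31.4, 49.9] 46.0
[592.2, 34.6, 49.8] 58.0
[592.8, 33.1, 49.6] 62.0
ptr [593.0268145   22.49334638  68.59378848] 62.24419733979899
```

Against a dial centre at (s 22.4, z 103), the mark tip is at (34.3, 61.5): radius 43.2 mm as given, 0.277 rad from plumb. So the mark is about 0.354 − 0.277 = 0.077 rad. Next I'll raise the tool upright and go over to the lid.

```bash
python3 to.py 690 -110 250
```

```text
shift units [-2.82  0.03 -2.97] yaw x 20.1 q [-0.13  0.88  0.63  1.81 -0.24  2.72] tcp [ 714.5 -100.3  130.1] F [ 0.4 -0.1  0.9]
```

```bash
python3 -m pendant '[[0,1,0,-0.9,0,-1,-1],[0,2.2,0,-1.9,0,-2,-1],[0,3.4,0,-2.8,0,-3,-1],[0,4.6,0,-2.8,0,-3,-1],[0,5.2,0,-2.8,0,-3,-1]]'; python3 -m pendant '[[0,0,-1.3,0,0,0,-1],[0,0,-2.6,0,0,0,-1],[0,0,-3.9,0,0,0,-1],[0,0,-5.2,0,0,0,-1],[0,0,-6.5,0,0,0,-1]]'; python3 -m pendant '[[0,0,-1.3,0,0,0,-1],[0,0,-2.6,0,0,0,-1],[0,0,-3.9,0,0,0,-1],[0,0,-5.2,0,0,0,-1],[0,0,-6.5,0,0,0,-1]]';python3 -m pendant '[[0,0,-1.3,0,0,0,-1],[0,0,-2.6,0,0,0,-1],[0,0,-3.9,0,0,0,-1],[0,0,-5.2,0,0,0,-1],[0,0,-6.5,0,0,0,-1]]'; python3 to.py 523 -109 250
python3 - <<'E'
from h import *
print(R.from_quat(bot.read_state()['tool_rot']).as_matrix().round(3))
E
```

```text
t: 4.05
tcp_pos: [689.7, -109.0, 259.2]
tool_rot: [0.985, 0.175, 0.008, 0.003]
contact_force: [0.2, 0.2, -0.3]
grip_width: -0.1
grasp_force: 0.0
t: 4.55
tcp_pos: [689.4, -108.2, 254.5]
tool_rot: [0.868, 0.496, 0.003, 0.002]
contact_force: [-0.2, -0.0, -0.2]
grip_width: 0.1
grasp_force: 0.0
t: 5.05
tcp_pos: [689.4, -108.1, 254.5]
tool_rot: [0.653, 0.758, 0.002, 0.003]
contact_force: [0.1, 0.4, 0.3]
grip_width: -0.2
grasp_force: 0.0
t: 5.55
tcp_pos: [689.4, -108.1, 254.4]
tool_rot: [0.362, 0.932, 0.0, 0.004]
contact_force: [0.3, -0.8, 0.1]
grip_width: 0.0
grasp_force: 0.0
shift units [ 4.07 -3.77  0.11] yaw x 137.5 q [-0.25  0.39  0.18  1.35  0.    0.49] tcp [ 689.4 -108.1  254.4] F [ 0.3 -0.8  0.1]
[[-0.737  0.675  0.007]
 [ 0.675  0.737 -0.002]
 [-0.006  0.003 -1.   ]]
```

```bash
python3 -m pendant '[[0,0,-1.3,1,-1,0,-1],[0,0,-2.6,2,-2,0,-1],[0,0,-3.9,3,-3,0,-1],[0,0,-5.2,4.07,-3.77,0,-1],[0,0,-5.75,4.07,-3.77,0,-1]]'; python3 to.py 522.9 -109.2 170
cat > ns.py <<'E'
from h import *
y=-.1403;n=np.array([np.cos(y),np.sin(y)]);t=np.array([-n[1],n[0]])
s=bot.read_state();p=s['tcp_pos'];print('n %.1f s %.1f z %.1f'%(p[:2]@n,p[:2]@t,p[2]),'F n,s,z',(s['contact_force'][:2]@n).round(1),(s['contact_force'][:2]@t).round(1),s['contact_force'][2].round(1),'w',s['grip_width'].__round__(1))
E
python3 ns.py
```

```text
t: 6.05
tcp_pos: [516.8, -106.6, 251.8]
tool_rot: [0.071, 0.997, -0.0, 0.001]
contact_force: [0.6, -0.1, 0.1]
grip_width: -0.3
grasp_force: 0.0
shift units [-0.21 -0.06  2.73] yaw x 171.9 q [-0.33  0.09 -0.21  1.27 -0.   -0.18] tcp [ 516.8 -106.6  251.8] F [ 0.6 -0.1  0.1]
n 526.7 s -33.3 z 251.8 F n,s,z 0.6 0.0 0.1 w -0.3
```

```bash
python3 -m pendant '[[0,0,0,-0.2,0,1.5,-1],[0,0,0,-0.2,0,2.9,-1],[0,0,0,-0.2,0,2.9,-1],[0,0,0,-0.2,-0.57,3.3,-1],[0,0,0,-0.2,-0.57,3.3,-1]]'; python3 ns.py;  python3 -m pendant '[[0,0,0,0,-0.5,0.42,-1],[0,0,0,0,-1,0.85,-1],[0,0,0,0,-1.4,1.4,-1],[0,0,0,0,-1.7,2,-1],[0,0,0,0,-1.7,2,-1]]'; python3 ns.py
```

```text
t: 6.55
tcp_pos: [527.4, -127.2, 152.9]
tool_rot: [0.073, 0.997, -0.001, 0.002]
contact_force: [-0.2, -0.0, -0.2]
grip_width: 0.3
grasp_force: 0.0
n 540.0 s -52.2 z 152.9 F n,s,z -0.2 -0.1 -0.2 w 0.3
t: 7.05
tcp_pos: [518.2, -177.8, 87.6]
tool_rot: [0.074, 0.997, 0.001, -0.002]
contact_force: [0.4, 0.3, 0.1]
grip_width: 0.1
grasp_force: 0.0
n 538.0 s -103.6 z 87.6 F n,s,z 0.4 0.3 0.1 w 0.1
```

```bash
python3 -m pendant '[[0,0,0,0.1,0,0.4,-1],[0,0,0,0.1,0,0.8,-1],[0,0,0,0.1,0.05,1.1,-1],[0,0,0,0.1,0.05,1.1,-1]]'; python3 ns.py;  python3 - <<'E'
from h import *
c=cap('side');save('s3.png',cv2.resize(c['img'][190:340,270:410],(700,600)[0:2] if 0 else (560,600),interpolation=cv2.INTER_CUBIC))
E
```

```text
t: 7.45
tcp_pos: [518.0, -175.1, 56.7]
tool_rot: [0.072, 0.997, -0.0, -0.0]
contact_force: [-0.2, -0.0, 0.9]
grip_width: 0.1
grasp_force: 0.2
n 537.4 s -100.9 z 56.7 F n,s,z -0.2 -0.1 0.9 w 0.1
```

View pics/s3.png

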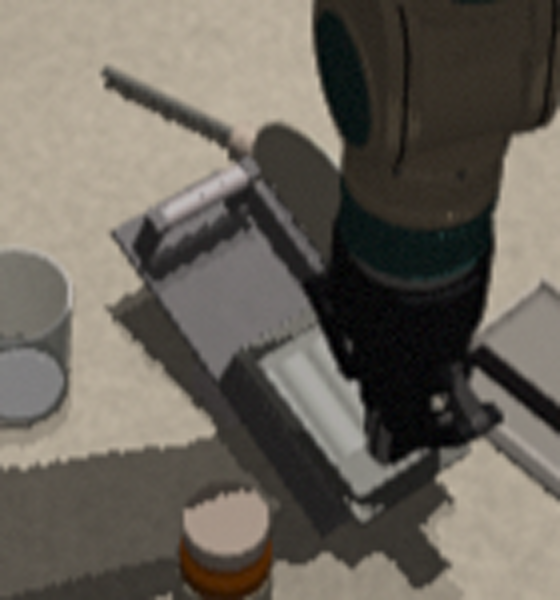

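The lid is down on the case with the fingers on its frame near the free edge (400,460), and it probably sits at the catch. Now I'll press it in small steps.

```bash
for k in 1; do python3 -m pendant '[[0,0,0,0,0,0.1,-1],[0,0,0,0,0,0.2,-1],[0,0,0,0,0,0.2,-1]]'; done; python3 ns.py; python3 -m pendant '[[0,0,0,0,0,0.1,-1],[0,0,0,0,0,0.15,-1],[0,0,0,0,0,0.15,-1]]';python3 ns.py
```

```text
t: 7.8
tcp_pos: [518.6, -174.8, 54.0]
tool_rot: [0.072, 0.997, 0.0, 0.001]
contact_force: [-5.6, 2.7, 20.0]
grip_width: 0.1
grasp_force: 9.0
n 538.0 s -100.6 z 54.0 F n,s,z -5.9 1.9 20.0 w 0.1
t: 8.1
tcp_pos: [519.2, -174.7, 48.7]
tool_rot: [0.072, 0.997, 0.0, 0.001]
contact_force: [-2.1, 2.2, 13.0]
grip_width: -0.1
grasp_force: 5.9
n 538.5 s -100.4 z 48.7 F n,s,z -2.4 1.9 13.0 w -0.1
```

```bash
python3 -m pendant '[[0,0,0,0,0,0.1,-1],[0,0,0,0,0,0.1,-1],[0,0,0,0,0,0.1,-1]]';python3 ns.py; python3 -m pendant '[[0,0,0,0,0,0.05,-1],[0,0,0,0,0,0.05,-1],[0,0,0,0,0,0.05,-1]]';python3 ns.py
```

```text
t: 8.4
tcp_pos: [519.5, -174.8, 48.1]
tool_rot: [0.072, 0.997, 0.0, 0.002]
contact_force: [-6.9, 4.0, 28.4]
grip_width: -0.1
grasp_force: 12.8
n 538.9 s -100.4 z 48.1 F n,s,z -7.4 3.0 28.4 w -0.1
t: 8.7
tcp_pos: [519.7, -174.9, 47.8]
tool_rot: [0.072, 0.997, 0.0, 0.002]
contact_force: [-10.0, 5.5, 36.3]
grip_width: 0.0
grasp_force: 16.3
n 539.0 s -100.5 z 47.8 F n,s,z -10.7 4.0 36.3 w 0.0
```

The force climbs with hardly any further travel, and the tip is 8.7 mm below first touch, so the lid has passed the catch. I'll lift off, verify the lid by depth, and head for the bar.

```bash
python3 -m pendant '[[0,0,0,0,0,-1.5,-1],[0,0,0,0,0,-3,-1],[0,0,0,0,0,-4.4,-1],[0,0,0,0.2,1.6,-4.4,0],[0,0,0,0.4,3.2,-4.4,0]]';python3 -m pendant '[[0,0,0,0,1.3,0,0],[0,0,0,0,2.2,0,0],[0,0,0,0,2.2,0,0],[0,0,0,0,2.2,0,0]]';python3 ns.py
python3 - <<'E'
from h import *
c=cap('side');P,u,v=cloud(c,(270,190,410,340))
y=-.1403;n=np.array([np.cos(y),np.sin(y),0]);t=np.array([-n[1],n[0],0])
L=np.c_[P@n,P@t,P[:,2]]
for side in (-35,0,35):
  for s in (-25,-40,-60,-80,-95,-110):
    m=(abs(L[:,0]-532-side)<4)&(abs(L[:,1]-s)<5)
    print(s,np.median(L[m,2]).round(1) if m.any() else None,'exp %.1f'%(43.6+(s+114.9)*.369),end='; ')
  print()
E
```

```text
t: 9.2
tcp_pos: [521.6, -78.4, 176.2]
tool_rot: [0.074, 0.997, -0.0, 0.003]
contact_force: [1.2, 0.7, -0.5]
grip_width: 28.5
grasp_force: 0.0
t: 9.6
tcp_pos: [529.1, -12.5, 173.7]
tool_rot: [0.072, 0.997, -0.0, -0.0]
contact_force: [-0.5, -0.4, -0.5]
grip_width: 42.4
grasp_force: 0.0
n 525.6 s 61.6 z 173.7 F n,s,z -0.4 -0.5 -0.5 w 42.4
-25 1.4 exp 76.8; -40 1.3 exp 71.2; -60 2.2 exp 63.9; -80 1.7 exp 56.5; -95 1.9 exp 50.9; -110 1.9 exp 45.4; 
-25 78.3 exp 76.8; -40 71.4 exp 71.2; -60 65.2 exp 63.9; -80 56.5 exp 56.5; -95 50.5 exp 50.9; -110 22.7 exp 45.4; 
-25 76.4 exp 76.8; -40 70.9 exp 71.2; -60 63.9 exp 63.9; -80 56.3 exp 56.5; -95 50.7 exp 50.9; -110 45.9 exp 45.4;
```

The lid matches the shut plane to within 0.5 mm at its free end. Now for the bar.

```bash
python3 -m pendant '[[0,0,0,0,0.05,1.4,0],[0,0,0,0,0.05,2.4,0],[0,0,0,0,0.05,2.85,0],[0,0,0,0,0.05,2.85,0],[0,0,0,0,0.05,2.85,0]]';python3 ns.py; python3 -m pendant '[[0,0,0,0,0,0,-0.4],[0,0,0,0,0,0,-0.6],[0,0,0,0,0,0,-1],[0,0,0,0,0,0,-1],[0,0,0,0,0,0,-1]]';python3 ns.py
```

```text
t: 10.15
tcp_pos: [530.2, -12.4, 89.3]
tool_rot: [0.073, 0.997, -0.0, 0.0]
contact_force: [-0.0, -0.4, 0.4]
grip_width: 42.8
grasp_force: 0.0
n 526.8 s 61.9 z 89.3 F n,s,z 0.0 -0.4 0.4 w 42.8
t: 10.65
tcp_pos: [530.9, -11.4, 89.8]
tool_rot: [0.072, 0.997, 0.0, 0.001]
contact_force: [0.6, 1.3, 5.1]
grip_width: 11.9
grasp_force: 58.7
n 527.3 s 62.9 z 89.8 F n,s,z 0.5 1.3 5.1 w 11.9
```

```bash
python3 -m pendant '[[0,0,0,0,0.1,0.1,-1],[0,0,0,0,0.21,0.21,-1],[0,0,0,0,0.31,0.32,-1],[0,0,0,0,0.31,0.32,-1]]';python3 ns.py;python3 -m pendant '[[0,0,0,0,0.09,0.12,-1],[0,0,0,0,0.18,0.24,-1],[0,0,0,0,0.26,0.35,-1],[0,0,0,0,0.26,0.35,-1],[0,0,0,0,0.26,0.35,-1]]';python3 -m pendant '[[0,0,0,0,0,0,-1],[0,0,0,0,0,0,-1],[0,0,0,0,0,0,-1],[0,0,0,0,0,0,-1],[0,0,0,0,0,0,-1]]';python3 ns.py
python3 - <<'E'
from h import *
import pickle
for k in ('scene','side'):
    c=cap(k);pickle.dump(c,open(k+'4.pkl','wb'))
    if k=='scene':
        A=cv2.resize(c['img'][205:280,260:350],None,fx=8,fy=8,interpolation=cv2.INTER_CUBIC);save('sc4.png',A[:600,:720])
E
```

```text
t: 11.05
tcp_pos: [532.3, -2.7, 80.0]
tool_rot: [0.072, 0.997, -0.001, 0.001]
contact_force: [0.4, 0.1, 6.6]
grip_width: 12.3
grasp_force: 59.7
n 527.4 s 71.7 z 80.0 F n,s,z 0.4 0.1 6.6 w 12.3
t: 11.55
tcp_pos: [533.0, 4.9, 68.9]
tool_rot: [0.072, 0.997, -0.0, 0.001]
contact_force: [2.1, -1.3, 3.3]
grip_width: 12.3
grasp_force: 61.0
t: 12.05
tcp_pos: [532.5, 5.1, 68.7]
tool_rot: [0.072, 0.997, -0.0, 0.0]
contact_force: [2.5, -1.4, 3.5]
grip_width: 11.9
grasp_force: 61.1
n 526.5 s 79.5 z 68.7 F n,s,z 2.7 -1.0 3.5 w 11.9
```

View pics/sc4.png

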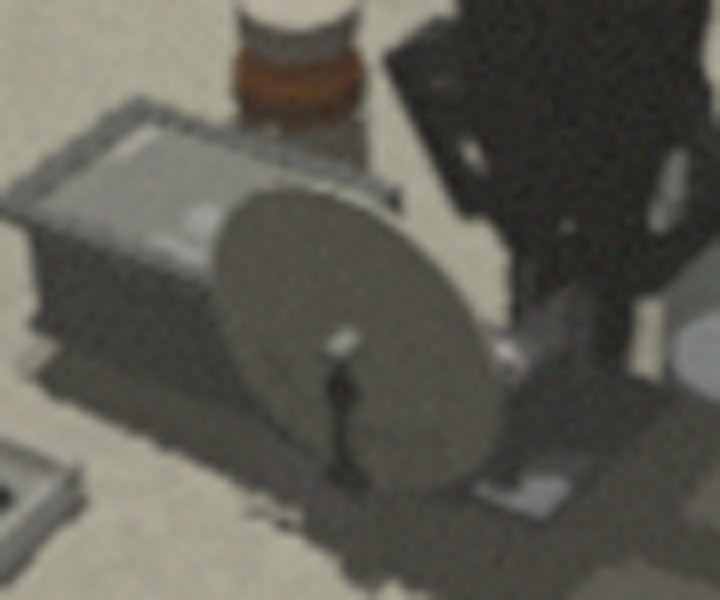

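In the scene crop the pointer (342,390 to 342,448) hangs practically over the mark (346,478). Next I'll measure the tilt independently, from the lid plane and from the pixel centroids.

```bash
cat > tilt.py <<'E'
from h import *
import pickle,sys
y=-.1403;n=np.array([np.cos(y),np.sin(y),0]);t=np.array([-n[1],n[0],0])
def lidtilt(c,box,th0):
    P,u,v=cloud(c,box);L=np.c_[P@n-532,P@t-9,P[:,2]]
    # box in case coords using predicted tilt about ridge (-10,34)
    o=np.array([0,-10.,0]);c_,s_=np.cos(th0),np.sin(th0)
    yy=L[:,1]+10;zz=L[:,2]-34;cy=c_*yy+s_*zz-10;cz=-s_*yy+c_*zz
    m=(abs(L[:,0])<36)&(cy>-112)&(cy<-15)&(abs(cz-48)<12)
    for k in range(6):
        A=np.c_[L[m,:2],np.ones(m.sum())];x=np.linalg.lstsq(A,L[m,2],rcond=None)[0]
        m=m&(abs(L[:,2]-np.c_[L[:,:2],np.ones(len(L))]@x)<2.5)
    return np.arctan(x[1]),np.arctan(x[0]),m.sum(),x[2]
if __name__=='__main__':
    for k in sys.argv[1:]:
        c=pickle.load(open(k+'.pkl','rb'));b=(240,180,370,300) if 'scene' in k else (270,190,410,340)
        print(k,[round(float(i),4) for i in lidtilt(c,b,.08)])
    c=pickle.load(open('scene4.pkl','rb'));g=c['img'].mean(2)
    print(g[250:270,296:312].astype(int))
    o=ray(c,302.75,262,0,590)
    for s in(20,60): # image direction of world vertical at dial
        pass
    for z in (95,75,55,45):
        p=n*593+t*(9+30)+np.array([0,0,z]);q=c['K']@(c['Rm']@p+c['t']);print(z,(q[:2]/q[2]).round(2))
E
python3 tilt.py side4 scene4
python3 - <<'E'
from h import *
from tilt import *
c=cap('side');
E
```

```text
side4 [0.0834, 0.001, 958.0, 83.0813]
scene4 [0.1007, -0.0151, 343.0, 81.1639]
[[ 72  76  74  75  69  66  57  61  73  73  74  75  76  76  72  77]
 [ 74  77  77  75  73  59  47  58  72  75  73  73  76  75  77  75]
 [ 72  76  76  74  64  44  39  51  63  76  77  75  76  79  74  77]
 [ 71  75  76  76  64  40  41  41  57  71  75  75  75  73  77  74]
 [ 73  72  74  74  64  45  44  43  52  65  78  72  76  74  75  75]
 [ 72  74  73  70  68  54  43  48  60  71  77  78  78  72  75  76]
 [ 71  74  71  73  71  61  46  53  69  74  77  75  76  77  78  75]
 [ 72  73  75  74  71  61  48  60  69  76  75  75  76  73  76  73]
 [ 68  72  76  74  71  62  50  56  70  68  70  73  72  73  75  73]
 [ 65  73  71  77  74  60  45  61  65  69  67  72  68  71  75  70]
 [ 62  64  66  72  71  61  48  56  69  71  71  74  72  68  72  71]
 [ 72  67  63  66  71  63  47  54  63  69  76  75  72  74  76  71]
 [ 72  73  69  69  69  62  48  47  63  72  76  77  75  75  72  71]
 [ 68  73  71  71  64  51  50  44  52  65  71  75  72  74  70  72]
 [ 70  70  73  67  60  50  48  51  52  55  69  76  74  71  72  74]
 [ 69  71  76  68  67  57  50  52  48  50  62  74  73  70  73  72]
 [ 67  71  69  69  71  68  66  57  55  59  67  67  72  66  68  65]
 [ 73  74  73  70  74  72  69  66  61  62  69  64  63  65  69  64]
 [ 98  87  70  70  71  70  75  67  72  65  70  69  63  66  68  69]
 [123 107  72  70  70  69  72  70  69  71  69  65  67  65  68  69]]
95 [302.55 247.78]
75 [302.64 254.2 ]
55 [302.73 260.47]
45 [302.77 263.56]
```

```bash
cat > al.py <<'E'
from tilt import *
def align(imgs,c,rp=(255,259),rt=(262,267)):
    g=np.mean([i.mean(2) for i in imgs],0)
    def cen(r0,r1,c0,c1):
        w=np.clip(68-g[r0:r1+1,c0:c1+1],0,None);v,u=np.mgrid[r0:r1+1,c0:c1+1];return (u*w).sum()/w.sum(),(v*w).sum()/w.sum()
    def hit(u,v):
        o=-c['Rm'].T@c['t'];r=c['Rm'].T@np.linalg.inv(c['K'])@[u,v,1];p=o+r*(593-o@n)/(r@n);return p@t,p[2]
    for nm,a in (('ptr up',(253,256,299,306)),('ptr low',(257,259,299,306)),('tip',(260,261,299,306)),('T',(262,267,298,308))):
        print(nm,np.round(cen(*a),2),np.round(hit(*cen(*a)),2))
    P,u,v=cloud(c,(255,185,360,285));m=abs(P@n-586.5)<3;m&=(abs(P@t-24)<58)&(abs(P[:,2]-88)<58);q=P[m]
    s=q@t;z=q[:,2];print('disc centre s,z',(np.percentile(s,.5)+np.percentile(s,99.5))/2,(np.percentile(z,.5)+np.percentile(z,99.5))/2,'px/mm',)
E
python3 - <<'E'
from al import *
cs=[cap('scene') for _ in range(6)]
align([c['img'] for c in cs],cs[0])
ss=[cap('side') for _ in range(4)]
print([round(float(lidtilt(c,(270,190,410,340),.08)[0]),4) for c in ss],[round(float(lidtilt(c,(240,180,370,300),.08)[0]),4) for c in cs[:3]])
g=np.mean([c['img'].mean(2) for c in cs],0);print(g[256:269,296:312].astype(int))
for s in(22,32):
  p=n*593+t*s+np.array([0,0,45]);c=cs[0];q=c['K']@(c['Rm']@p+c['t']);print(q[:2]/q[2])
E
python3 ns.py
```

```text
ptr up [302.2  254.27] [37.69 74.14]
ptr low [302.12 257.95] [37.27 62.24]
tip [302.26 260.52] [37.57 54.13]
T [302.94 264.03] [39.5  43.69]
disc centre s,z 34.37560931206861 91.45462850802265 px/mm
[0.0813, 0.0817, 0.0825, 0.0841] [0.0905, 0.0901, 0.0866]
[[74 73 72 71 68 56 46 52 65 73 77 75 76 74 74 75]
 [72 73 74 74 70 58 46 58 68 72 75 76 74 74 74 73]
 [67 73 75 74 73 63 48 59 67 68 72 72 72 72 73 73]
 [62 70 75 74 74 64 47 58 66 68 70 69 70 72 73 71]
 [62 66 68 72 74 62 47 57 66 71 72 73 71 70 70 67]
 [70 69 65 70 70 63 47 53 66 73 74 75 74 73 74 73]
 [71 72 70 67 67 59 48 46 60 72 75 75 74 73 74 74]
 [72 72 73 69 62 53 48 47 55 65 73 75 74 74 74 74]
 [72 71 72 70 59 51 47 46 49 54 65 75 76 73 74 73]
 [72 71 71 72 66 58 50 49 48 52 63 72 72 71 71 73]
 [71 71 70 71 71 69 65 56 53 56 66 68 67 66 67 66]
 [71 73 71 70 71 72 71 68 62 64 68 67 65 67 67 66]
 [97 87 71 70 71 72 72 70 69 68 68 67 65 67 67 67]]
[297.23689894 260.90244479]
[300.48160882 262.45855364]
n 526.2 s 79.6 z 68.5 F n,s,z 4.2 -1.2 2.6 w 12.0
```

The T in this view shows its +y side face, which biases its centroid. I'll calibrate that bias with the first scene image, where the wrist view gave the true offset of +0.277 rad.

Run:
```python
from al import *
cs=pickle.load(open('scene0.pkl','rb'))
def hit(c,u,v):
    o=-c['Rm'].T@c['t'];r=c['Rm'].T@np.linalg.inv(c['K'])@[u,v,1];p=o+r*(593-o@n)/(r@n);return p@t,p[2]
g=cs['img'].mean(2);print(g[244:268,292:310].astype(int))
c=cs
for s,z in ((36.2,54),(34.3,61.5),(22.5,62.2),(22.5,70)):
    p=n*593+t*s+np.array([0,0,z]);q=c['K']@(c['Rm']@p+c['t']);print((s,z),(q[:2]/q[2]).round(2))
```

```text
[[ 78  72  65  70  68  68  66  73  73  73  74  72  77  74  73  72  77  75]
 [ 73  73  67  62  55  59  74  70  75  72  74  79  75  73  75  72  74  72]
 [ 72  76  68  56  45  56  66  68  77  72  72  71  72  73  74  73  71  75]
 [ 70  72  61  48  45  49  60  69  71  71  72  73  75  75  76  72  72  69]
 [ 73  73  66  47  43  44  51  63  72  73  75  74  72  72  69  66  73  75]
 [ 71  73  67  55  40  45  51  64  72  74  74  73  74  71  74  73  72  70]
 [ 70  68  70  64  49  46  55  63  73  75  78  72  72  68  73  72  69  65]
 [ 72  71  70  66  51  50  63  69  73  74  73  74  72  74  72  66  69  67]
 [ 71  73  72  64  47  52  66  69  71  70  72  72  69  67  67  65  68  70]
 [ 74  73  69  65  48  48  59  68  65  68  67  75  68  64  64  68  70  72]
 [ 73  71  68  64  48  54  65  69  72  68  66  70  65  67  67  71  70  72]
 [ 67  70  71  64  47  52  65  68  73  66  70  70  71  71  73  70  74  71]
 [ 56  62  67  67  57  58  70  72  73  70  75  72  70  72  68  73  69  68]
 [ 57  55  55  65  71  67  72  66  68  66  62  71  68  72  71  72  71  70]
 [ 62  59  58  58  58  64  67  67  61  57  57  72  70  74  72  70  70  71]
 [ 67  64  66  62  60  65  63  62  52  52  60  64  66  68  73  72  69  71]
 [ 70  73  67  66  66  66  66  54  51  47  55  64  57  63  71  70  70  68]
 [ 67  69  70  68  72  70  66  60  52  53  49  52  56  63  68  69  65  67]
 [ 67  68  72  68  66  71  68  63  61  58  57  56  63  64  69  68  67  69]
 [ 67  66  68  71  70  70  69  73  66  66  69  68  68  69  69  68  67  63]
 [ 63  70  69  67  66  68  71  71  69  70  70  65  66  65  66  66  65  68]
 [ 67  68  71  68  70  69  70  71  67  69  70  69  69  67  66  67  67  66]
 [ 96  84  70  67  69  70  70  67  69  67  69  66  64  70  68  69  64  66]
 [117 114  90  66  71  67  69  67  67  67  67  67  67  66  65  64  64  64]]
(36.2, 54) [301.81 260.34]
(34.3, 61.5) [301.15 257.71]
(22.5, 62.2) [297.27 255.66]
(22.5, 70) [297.21 253.22]
```

The lid plane and the pointer displacement both give a tilt of about 0.083. The mark was measured at 0.077, and the direct comparison suggests the tilt is slightly high by 0.02. I'll lower by about 0.009 rad, settle and recheck.

```bash
python3 -m pendant '[[0,0,0,0,0.02,0.03,-1],[0,0,0,0,0.02,0.03,-1],[0,0,0,0,0.02,0.03,-1],[0,0,0,0,0.02,0.03,-1],[0,0,0,0,0.02,0.03,-1]]'; python3 -m pendant '[[0,0,0,0,0,0,-1],[0,0,0,0,0,0,-1],[0,0,0,0,0,0,-1],[0,0,0,0,0,0,-1],[0,0,0,0,0,0,-1]]';python3 ns.py
python3 - <<'E'
from al import *
cs=[cap('scene') for _ in range(8)]
align([c['img'] for c in cs],cs[0])
ss=[cap('side') for _ in range(4)]
print([round(float(lidtilt(c,(270,190,410,340),.08)[0]),4) for c in ss],[round(float(lidtilt(c,(240,180,370,300),.08)[0]),4) for c in cs[:3]])
print(bot.read_state()['t'])
E
```

```text
t: 13.2
tcp_pos: [532.2, 5.8, 67.5]
tool_rot: [0.072, 0.997, -0.0, 0.0]
contact_force: [2.7, -4.0, 3.6]
grip_width: 11.9
grasp_force: 61.3
t: 13.7
tcp_pos: [532.2, 5.9, 67.5]
tool_rot: [0.072, 0.997, -0.0, 0.0]
contact_force: [3.4, -2.3, 4.2]
grip_width: 11.8
grasp_force: 61.3
n 526.1 s 80.2 z 67.5 F n,s,z 3.7 -1.8 4.2 w 11.8
ptr up [302.57 254.2 ] [38.8 74.9]
ptr low [302.67 258.07] [38.93 62.69]
tip [302.72 260.53] [38.97 54.8 ]
T [303.08 264.07] [39.94 43.79]
disc centre s,z 34.735444710905035 91.69095796305771 px/mm
[0.0707, 0.0713, 0.0709, 0.0713] [0.0755, 0.0724, 0.0743]
14.3
```

The T-to-pointer offset now equals the calibrated bias, so the two are aligned. The tilt is about 0.073, and pushing down at about 4 N keeps the case on the stud.

```bash
python3 -c "
from station import bot
print(bot.sign_off())"
```

```text
the job is handed in; nothing more can be done
None
```

The lid is shut past its catch, and I handed in while still holding the case by its bar: measured tilt about 0.073 rad against a mark of about 0.077 (±0.01), low end clear by the geometry, 14 s used, no verdict returned.

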